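Find the coffee tamper's seat in the stepped gauge

ROBOT

A 6-joint arm with a two-finger parallel gripper is mounted at the origin on a cart in front of the work surface, level with it; the furniture and walls round the work are solid. World frame = base frame: x ahead of the robot, y to its left, z up, the work surface at z = 0. Lengths are in m, angles in degrees, forces in N, time in s.
With the tool pointing down it reaches from about 0.4 to 0.825 m from the base axis. Payload 7 kg.
Tool frame: the origin (TCP) lies on the centre line of the jaws, within the pads' length; the fingertips stand 19 mm ahead of it and the grasp point (between the pads) is the TCP (r.tip_extent is the distance from the TCP to the fingertips, in m); z points along the fingers, y is the line along which they close (so a half turn about z gives the same grasp; the last joint's range is limited). The gripper opens to 88 mm and grips with 3 to 60 N. Pads are 19 mm wide; open, the fingers measure 130 mm over their backs; the gripper's body (78 mm by 193 mm) begins 47 mm behind the grasp point.
Start: joints at [84.803, 20.546, 0.682, 0, -70.136, -16.507], TCP at [0.25, 0.627, 0.246] pointing down, gripper open.
Joint ranges: [-176.03, 176.03], [-82.01, 121.73], [-58.28, 71.71], [-173.87, 95.51], [-174.79, -0.11], [-173.66, 173.66]. Speed limits (degrees/s): [136.94, 136.94, 172.46, 180, 180, 180].

INTERFACE

Orientations are given as [roll, pitch, yaw] about the fixed x, y, z axes, in that order (R = Rz(yaw) Ry(pitch) Rx(roll)).
In Python, from plant import r gives the robot as it stands. The module is installed in compiled form; this text tells all that it offers.
- The arm moves only by the tool jog_arm, never from a script. Its argument "deltas" is a list that holds one entry, the list of rows, each a list of 5 numbers: the opening, from -1 (shut) to 1 (fully open), then the shift along the world's x, y, z in cm, then the turn about the world's z in rad. In form: [[[claw, dx, dy, dz, turn], ...]]. A call has 1 to 8 rows; each row shifts and turns the commanded pose from where the row before left it; what a row does not reach is not made up. A row lasts 1/8 s, in which the tool goes at most 62.5 mm and 10.7 degrees, less where a joint would pass 70% of its speed; a pose out of reach is approached as far as the arm can. A call with a gripper value outside its range is refused whole. The fingers move at their own pace and stop on an object; "force" is the grip in N (left out, the last holds). Time passes only in rows, so rows that do not move let the fingers close. It gives the time, the measured TCP pose, the force, the opening and the grip force at its end, in the units of the state.
- r.get_state(): the state, without advancing time (a new reading comes with each control period).
- r.capture(name): name is "scene" or "top"; returns the picture (480x640x3 uint8, blue, green, red); there is no depth.
- r.camera_info(name): a dict with "fx", "fy", "cx", "cy" (pixels), "view" (4x4, takes a point from world to camera coordinates). Camera axes: x right, y up, looking along -z (the intrinsics and any distortion apply to the point x, -y, -z); pixel columns grow to the right and rows downward; lengths in m; the calibration is good to about 2 mm. A picture is of the moment at which its call begins. camera_info takes no time and is no camera call.
- r.close_job(): hands the job in; it is judged then, once.
The state is a dict: "time_s": time; "joints": joint angles; "qd": joint speeds; "joint_torque": joint torques, N m; "tcp_pos": TCP position; "eef_rot": TCP orientation; "contact_force": force on the tool from outside, world axes, zero at the start; "moment": the same for the moment, N m; "gripper_width": finger opening in m; "gripper_force": force on a finger pad.
Only numpy, scipy, OpenCV 4.12 (cv2) and the standard library are available. Lean on these libraries where they do the work, as an engineer would, in place of code of your own. Each camera call takes 0.05 s, during which the arm holds its last target. There are 200 camera calls.

TASK

Put the coffee tamper from the round cork mat away in the stepped wooden gauge, in the smallest seat that it will enter: find that seat by feel, setting the tamper squarely on each seat in turn from the smallest upward, pressing only gently so as not to ram the gauge's sprung top against its stop, and not dipping it into a seat larger than its own. Leave it upright and fully home in its seat and let go; leave the other tamper standing on the square mat and do not shift the breakfast things around.

Things in the scene. Friction and masses are not known exactly. Their poses are not given: they have to be found in the camera images.
- gauge: stepped tamper gauge, fixed: dark steel base 86 x 260 mm, on it a light-wood top 80 x 254 mm in four stair steps along its long (y) axis, each 5 mm higher than the last, each with one round seat; 1 to 4 brass pins on the side facing the robot count them. Smallest seat: lowest step, robot's right (-y) end. Origin: centre of the base's underside on the worktop; y runs from smallest to largest
- gauge_top (a joint): how far the gauge's sprung wooden top is pressed straight down, m: 0 at rest, 0.006 at its hard stop. It starts to give at about 2 N, then takes 2 N per mm (about 14 N at the stop)
- seat1 (a point): centre of the mouth of the smallest seat (bore 46 mm, 10 mm deep, flat closed floor), at the level of the wood around it, 32 mm above the worktop while the top is not pressed; z points up out of the seat
- seat2 (a point): centre of the mouth of the second seat (bore 51 mm, 10 mm deep, flat closed floor), at the level of the wood around it, 37 mm above the worktop while the top is not pressed; z points up out of the seat
- seat3 (a point): centre of the mouth of the third seat (bore 56 mm, 10 mm deep, flat closed floor), at the level of the wood around it, 42 mm above the worktop while the top is not pressed; z points up out of the seat
- seat4 (a point): centre of the mouth of the largest seat (bore 61 mm, 10 mm deep, flat closed floor), at the level of the wood around it, 47 mm above the worktop while the top is not pressed; z points up out of the seat
- cork_mat: round cork mat, 90 mm in diameter, 4 mm thick, fixed; the tamper to be put away stands near its middle. Origin: centre of the underside
- square_mat: square black rubber mat, 90 x 90 mm, 4 mm thick, fixed; the tamper to be left alone stands near its middle. Origin: centre of the underside
- tamper_p: one of two upright coffee tampers, alike but for size: steel disc 16 mm thick, 49.4 mm across on one, 54.4 mm on the other (names do not tell which; they swap mats), underside edge bevelled 1.2 mm; steel neck 18 to 24 mm; round dark-wood handle 32 mm in diameter from 32 to 90 mm above the underside; about 0.22 kg. Origin: centre of the disc's underside, z up the handle
- tamper_q: one of two upright coffee tampers, alike but for size: steel disc 16 mm thick, 49.4 mm across on one, 54.4 mm on the other (names do not tell which; they swap mats), underside edge bevelled 1.2 mm; steel neck 18 to 24 mm; round dark-wood handle 32 mm in diameter from 32 to 90 mm above the underside; about 0.22 kg. Origin: centre of the disc's underside, z up the handle
- jam_cup_l: bystander: small foil-topped jam portion cup, 64 x 58 x 27 mm, left of the robot; origin under its centre
- jam_cup_r: bystander: small foil-topped jam portion cup, 64 x 58 x 27 mm, right of the gauge; origin under its centre
- mill: bystander: white salt shaker with a grey top, 44 mm in diameter, 90 mm high; origin under its centre
- glass: bystander: clear drinking glass, 78 mm in diameter, 86 mm high; origin under its centre
- teaspoon: bystander: steel teaspoon lying flat, 132 x 26 x 9 mm; origin under its centre
There are look-alikes about, which are no part of the job. Leave any green look-alike of the tamper_p alone.

How it is judged (in metres and radians):
On the way, in this order (a step that is already met when the one before it is completed fails the run):
1. the tamper has been set squarely on the smallest seat, which it does not enter (((horizontal distance between tamper_p and seat1 below 0.004 m and contact force between tamper_p and gauge above 1 N and z of tamper_p in the frame of seat1 above -0.0025 m and angle between tamper_p's own z axis and vertical below 0.12 rad) or (horizontal distance between tamper_q and seat1 below 0.004 m and contact force between tamper_q and gauge above 1 N and z of tamper_q in the frame of seat1 above -0.0025 m and angle between tamper_q's own z axis and vertical below 0.12 rad))), for 0.1 s.
2. then it has been tried at the second seat: the smaller tamper goes in, the bigger one rests squarely on it (((horizontal distance between tamper_p and seat2 below 0.012 m and z of tamper_p in the frame of seat2 below -0.005 m) or (horizontal distance between tamper_q and seat2 below 0.004 m and contact force between tamper_q and gauge above 1 N and z of tamper_q in the frame of seat2 above -0.0025 m and angle between tamper_q's own z axis and vertical below 0.12 rad))), for 0.1 s.
3. then it stands fully home in the smallest seat that takes it, upright and released ((((horizontal distance between tamper_p and seat2 below 0.003 m and z of tamper_p in the frame of seat2 below -0.008 m and angle between tamper_p's own z axis and vertical below 0.06 rad) and (linear speed of tamper_p below 0.02 m/s and contact force between the fingers and tamper_p below 0.1 N)) or ((horizontal distance between tamper_q and seat3 below 0.003 m and z of tamper_q in the frame of seat3 below -0.008 m and angle between tamper_q's own z axis and vertical below 0.06 rad) and (linear speed of tamper_q below 0.02 m/s and contact force between the fingers and tamper_q below 0.1 N)))), for 0.2 s.
At the end, for the whole second after the job is handed in: The tamper from the cork mat is released at rest in the smallest seat its disc enters (49.4 mm: 51 seat; 54.4 mm: 56 seat), centred within 3 mm, 8 mm deep or more, within 0.06 rad of upright; the other stands upright on the square mat, within 30 mm of its middle, moved under 12 mm ((((horizontal distance between tamper_p and seat2 below 0.003 m and z of tamper_p in the frame of seat2 below -0.008 m and angle between tamper_p's own z axis and vertical below 0.06 rad) and (linear speed of tamper_p below 0.02 m/s and contact force between the fingers and tamper_p below 0.1 N) and (horizontal distance between tamper_q and square_mat below 0.03 m and distance of tamper_q from where it was at the start of the episode below 0.012 m and angle between tamper_q's own z axis and vertical below 0.1 rad)) or ((horizontal distance between tamper_q and seat3 below 0.003 m and z of tamper_q in the frame of seat3 below -0.008 m and angle between tamper_q's own z axis and vertical below 0.06 rad) and (linear speed of tamper_q below 0.02 m/s and contact force between the fingers and tamper_q below 0.1 N) and (horizontal distance between tamper_p and square_mat below 0.03 m and distance of tamper_p from where it was at the start of the episode below 0.012 m and angle between tamper_p's own z axis and vertical below 0.1 rad)))); the robot touches nothing.
It fails at once if the gauge is pressed with more than 20 N (its sprung top driven hard onto its stop) (contact force between gauge and anything else above 20 N).
It fails at once if the tamper is dipped more than 4 mm into a seat larger than its own ((horizontal distance between tamper_p and seat3 below 0.012 m and z of tamper_p in the frame of seat3 below -0.004 m) or (horizontal distance between tamper_p and seat4 below 0.012 m and z of tamper_p in the frame of seat4 below -0.004 m) or (horizontal distance between tamper_q and seat4 below 0.012 m and z of tamper_q in the frame of seat4 below -0.004 m)).
It fails at once if a breakfast thing is shifted by more than 30 mm (distance of any of jam_cup_l, jam_cup_r, mill, glass, teaspoon from where it was at the start of the episode above 0.03 m).
It also fails if it takes over 59 s, if anything falls off the work surface, if the arm or the gripper's body presses on something with over 40 N, if the wrist force passes 120 N, or if a joint passes its speed limit or range.

## Working session

There is one attempt and no reset: what is moved stays moved. The work goes in short steps, Python scripts to look and compute and a tool call to move; the robot and the scene stay as the last step left them, time stands still between calls to the robot, and variables do not carry over. Pictures are saved under pics/ and viewed, at most 10 in all, crops included, and the job is handed in when it is done.

Besides the shell and the picture viewer there is one more tool, called after "Emit:" in YAML: its name, and indented under it one key for each argument. jog_arm: Moves the arm, as the interface text tells. Its arguments: {"type":"object","properties":{"deltas":{"type":"array"},"force":{"type":"number"}},"required":["deltas"]}

```bash
mkdir -p pics
python3 - <<'E'
from plant import r
import cv2
for n in("scene","top"):
    cv2.imwrite(f"pics/{n}0.png",r.capture(n)); i=r.camera_info(n); print(i)
s=r.get_state(); print(s)
E
```

```text
{'fx': 527.0219046141988, 'fy': 527.0219046141988, 'cx': 313.4059653221703, 'cy': 241.72951892080357, 'view': array([[-0.44719586, -0.89433988,  0.01311667,  0.33945104],
       [ 0.62742071, -0.30320954,  0.71722188, -0.29975262],
       [-0.63746302,  0.32896833,  0.69672142, -1.50168322],
       [ 0.        ,  0.        ,  0.        ,  1.        ]])}
{'fx': 443.90797670212834, 'fy': 443.90797670212834, 'cx': 316.67448118242777, 'cy': 240.48605320804515, 'view': array([[ 0.01779742, -0.99982801,  0.00521628,  0.12826682],
       [ 0.99714216,  0.01813224,  0.07333988, -0.48910743],
       [-0.07342185,  0.00389612,  0.99729336, -1.26704623],
       [ 0.        ,  0.        ,  0.        ,  1.        ]])}
{'time_s': 0.1, 'joints': array([ 8.48055848e+01,  2.05877528e+01,  6.38006331e-01, -1.78245593e-02,
       -7.01362679e+01, -1.65056339e+01]), 'qd': array([-0.01952444, -0.04396452,  0.00848335,  0.04982352, -0.02928519,
       -0.0859644 ]), 'joint_torque': array([-1.31422610e-03, -5.84162700e+01,  2.93751615e+01,  7.01537937e+00,
        1.01529653e-02, -5.36487744e-05]), 'tcp_pos': array([0.24946322, 0.62675727, 0.2447036 ]), 'eef_rot': array([ 1.79912769e+02, -8.37322877e-03, -2.17061118e+01]), 'contact_force': array([ 1.1000795 , -0.19970267,  0.21666159]), 'moment': array([-0.0436406 , -0.02346741, -0.02342683]), 'gripper_force': 0.0, 'gripper_width': 0.08757133656549354}
```

View pics/scene0.png

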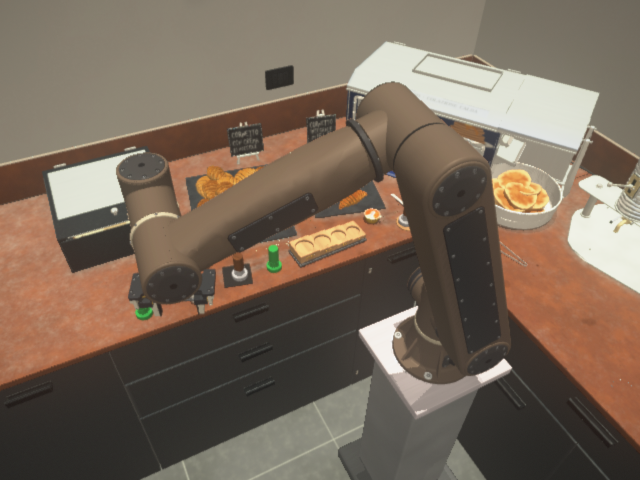

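View pics/top0.png

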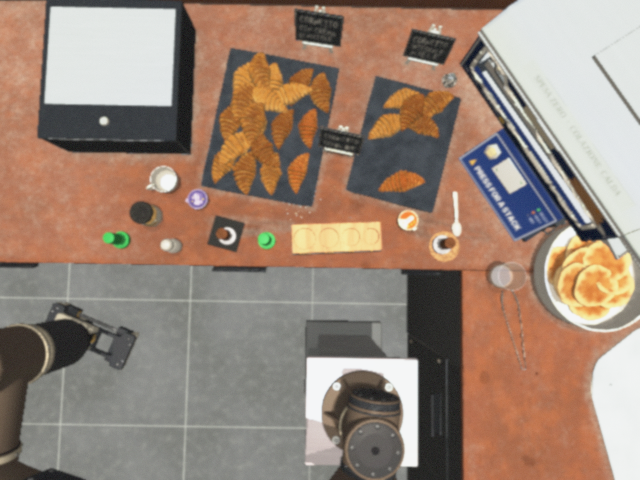

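The top view shows the gauge at about (337,238), the cork mat with its tamper at (445,245), and the square mat with the other tamper at (226,233). Jam_cup_r is at (408,220), the teaspoon at (456,213) and the glass at (507,275). Green look-alikes stand at (267,240) and (117,240).

```bash
cat > h.py <<'E'
import numpy as np, cv2
from plant import r
def ray(n,u,v,z):
    i=r.camera_info(n); V=i['view']; R=V[:3,:3]; o=-R.T@V[:3,3]
    d=R.T@np.array([(u-i['cx'])/i['fx'],-(v-i['cy'])/i['fy'],-1]); return o+d*(z-o[2])/d[2]
def proj(n,p):
    i=r.camera_info(n); c=i['view']@np.append(p,1); return np.array([i['cx']+i['fx']*c[0]/-c[2], i['cy']-i['fy']*c[1]/-c[2]])
E
python3 - <<'E'
from h import *
t=cv2.imread('pics/top0.png')
a=cv2.resize(t[205:275,270:390],None,fx=6,fy=6,interpolation=cv2.INTER_CUBIC)[:, :]
b=cv2.resize(t[205:275,395:475],None,fx=8,fy=8,interpolation=cv2.INTER_CUBIC)
cv2.imwrite('pics/a.png',a);cv2.imwrite('pics/b.png',b)
for n,u,v,z in(("top",337,238,.04),("top",445,245,.004),("top",450,241,.09),("top",226,233,.004)):print(ray(n,u,v,z))
E
```

```text
[0.49321665 0.07943462 0.04      ]
[ 0.48130713 -0.23879825  0.004     ]
[ 0.4866123  -0.22723203  0.09      ]
[0.50485582 0.40259048 0.004     ]
```

View pics/a.png

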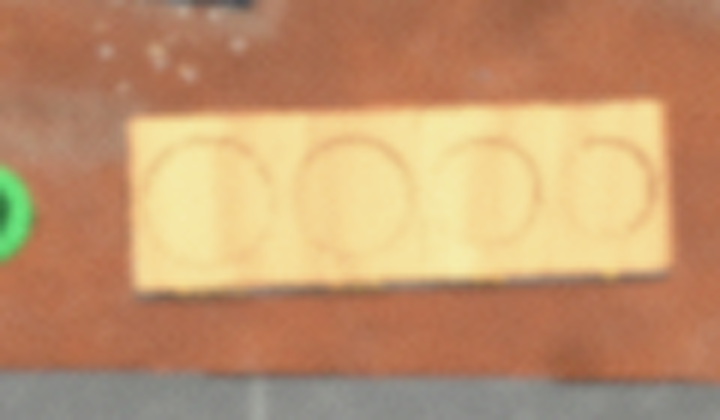

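View pics/b.png

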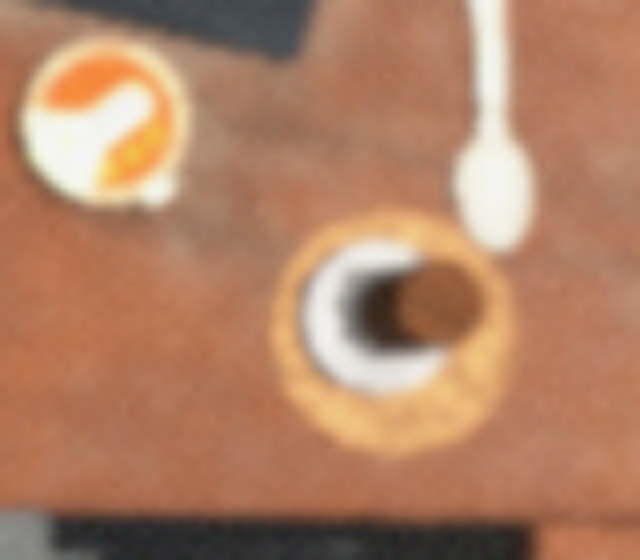

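Crop a shows the four seats at crop x of about 608, 487, 354 and 210, smallest on the right. Crop b shows the disc centred near (383,315), the handle top at (440,303) and the mat centre at (395,330). The spoon tip is close to the mat.

Run:
```python
from h import *
T=np.mean([r.capture("top").astype(np.float32) for _ in range(8)],0)
S=np.mean([r.capture("scene").astype(np.float32) for _ in range(4)],0)
np.save('T.npy',T);np.save('S.npy',S)
def big(I,u0,u1,v0,v1,f):return cv2.resize(I[v0:v1,u0:u1],None,fx=f,fy=f,interpolation=cv2.INTER_CUBIC).clip(0,255).astype(np.uint8)
f=8
g=big(T,285,390,215,260,f)
hsv=cv2.cvtColor(g,cv2.COLOR_BGR2HSV)
m=((hsv[...,2]>205)&(hsv[...,0]>14)&(hsv[...,0]<35)).astype(np.uint8)
m=cv2.morphologyEx(m,cv2.MORPH_CLOSE,np.ones((25,25)))
c=max(cv2.findContours(m,0,1)[0],key=cv2.contourArea)
q=cv2.boxPoints(cv2.minAreaRect(c)); ap=cv2.approxPolyDP(c,30,True)[:,0]
for p in ap:
    uv=(p+.5)/f-.5+[285,215]; print('corner',uv,ray('top',*uv,.032 if uv[0]>337 else .047))
# tamper
b=big(T,420,470,215,270,f);hs=cv2.cvtColor(b,cv2.COLOR_BGR2HSV)
def rep(name,m,zs):
    c=max(cv2.findContours(m.astype(np.uint8),0,1)[0],key=cv2.contourArea)
    h=cv2.convexHull(c);(cx,cy),rad=cv2.minEnclosingCircle(h);e=cv2.fitEllipse(h)
    uv=(np.array(e[0])+.5)/f-.5+[420,215];print(name,uv,np.array(e[1])/f,[ray('top',*uv,z) for z in zs])
rep('disc',(hs[...,1]<70)&(hs[...,2]>150)&(np.arange(b.shape[1])[None]<210),[.02])
rep('cork',cv2.morphologyEx(((hs[...,0]>10)&(hs[...,0]<25)&(hs[...,2]>180)).astype(np.uint8),cv2.MORPH_OPEN,np.ones((7,7))),[.004])
rep('handle',(b[...,2]<150)&(b[...,2]>70)&(np.arange(b.shape[1])[None]>188)&(np.arange(b.shape[0])[:,None]<300)&(hs[...,1]>120),[.094])
gb=cv2.createCLAHE(4,(2,2)).apply(cv2.cvtColor(g,cv2.COLOR_BGR2GRAY))
cv2.imwrite('pics/g.png',cv2.resize(gb,(800,343)))
s=big(S,280,375,210,270,8);cv2.imwrite('pics/s.png',s)
```

```text
corner [379.8125 222.4375] [ 0.54093157 -0.04329513  0.032     ]
corner [291.9375 224.3125] [0.52924257 0.20808187 0.047     ]
corner [292.0625 251.9375] [0.45090355 0.20601452 0.047     ]
corner [379.6875 249.3125] [ 0.46363543 -0.04350632  0.032     ]
disc [441.83749962 244.14500046] [19.35466957 19.8615818 ] [array([ 0.48251979, -0.22494492,  0.02      ])]
cork [446.21679688 239.6792202 ] [33.94119644 49.18981552] [array([ 0.49699378, -0.2424215 ,  0.004     ])]
handle [448.31570435 242.89779663] [ 9.1809082  10.77483177] [array([ 0.48103145, -0.22139238,  0.094     ])]
```

View pics/g.png

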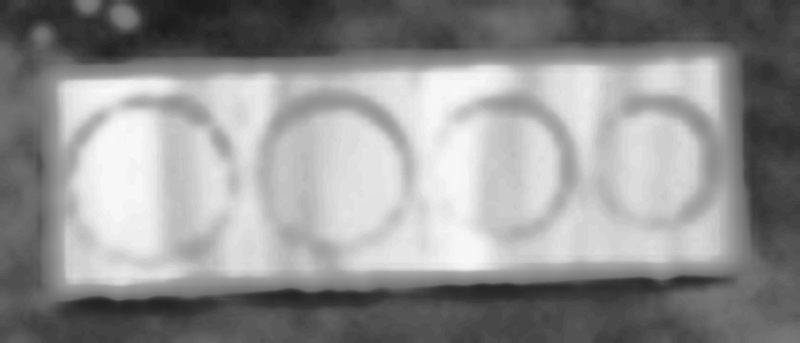

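View pics/s.png

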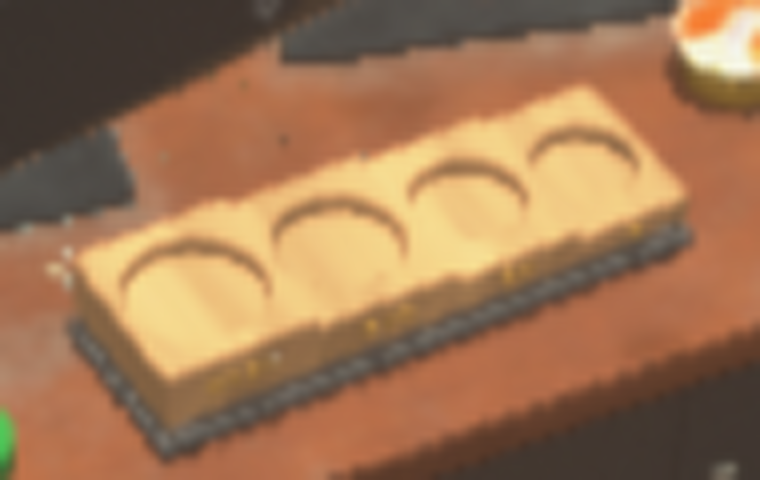

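The wood's corners and all four rims show clearly. In g.png the rim centres are about (660,160), (510,167), (336,170) and (153,181). In s.png the top's corners are at (585,87), (687,190), (170,380) and (77,262).

Run:
```python
from h import *
k=7.619
for (x,y),z in zip([(660,160),(510,167),(336,170),(153,181)],[.032,.037,.042,.047]):
    print('rim',ray('top',(x+.5)/k-.5+285,(y+.5)/k-.5+215,z))
P=[]
for (x,y),z in zip([(585,87),(687,190),(170,380),(77,262)],[.032,.032,.047,.047]):
    P.append(ray('scene',(x+.5)/8-.5+280,(y+.5)/8-.5+210,z));print('sc',P[-1])
print('sc centre',np.mean(P,0))
def seats(c,a):
    for o in(-99,-40.5,23,91.5):print(np.round(c+o/1000*np.array([-np.sin(a),np.cos(a)]),4))
print('top model');seats(np.array([.4962,.0818]),.0487)
R=((P[0]+P[1])/2)[:2];L=((P[2]+P[3])/2)[:2];a=np.arctan2(R[0]-L[0],L[1]-R[1]);print('scene model',a);seats((R+L)/2,a)
```

```text
rim [ 0.502639   -0.01885277  0.032     ]
rim [0.4985479  0.03796144 0.037     ]
rim [0.49582169 0.10325987 0.042     ]
rim [0.49007577 0.1712804  0.047     ]
sc [ 0.53890137 -0.04253145  0.032     ]
sc [ 0.46299589 -0.04916566  0.032     ]
sc [0.44408972 0.20321206 0.047     ]
sc [0.52169522 0.20842394 0.047     ]
sc centre [0.49192055 0.07998472 0.0395    ]
top model
[ 0.501  -0.0171]
[0.4982 0.0413]
[0.4951 0.1048]
[0.4917 0.1732]
scene model 0.07162363312653196
[ 0.499  -0.0188]
[0.4948 0.0396]
[0.4903 0.1029]
[0.4854 0.1713]
```

Emit:
jog_arm:
  deltas:
    - [[1, 4, -4, 0, 0], [1, 5, -4, 0, 0], [1, 5, -4, 0, 0], [1, 4, -5, 0, 0], [1, 3, -5, 0, 0], [1, 2, -5.5, 0, 0], [1, 0, -6, 0, 0], [1, 0, -6, 0, 0]]
  force: 15

```text
time_s: 1.7
tcp_pos: [0.4763, 0.2332, 0.2456]
eef_rot: [-180.0, -0.0, -21.7]
contact_force: [1.3, -0.4, -0.3]
gripper_width: 0.0876
gripper_force: 0.0
```

Run:
```python
from h import *
S=np.mean([r.capture("scene").astype(np.float32) for _ in range(4)],0)
p=proj('scene',[.482,-.223,.05]);print(p)
u,v=map(int,p);u-=40;v-=40
a=cv2.resize(S[v:v+80,u:u+80],None,fx=7,fy=7,interpolation=cv2.INTER_CUBIC).clip(0,255).astype(np.uint8)
T=np.load('T.npy')
b=cv2.resize(T[220:264,425:461][:, :],None,fx=12.727,fy=12.727,interpolation=cv2.INTER_CUBIC).clip(0,255).astype(np.uint8)
print(u,v,a.shape,b.shape)
h=min(a.shape[0],b.shape[0]);w=800-a.shape[1]
cv2.imwrite('pics/c.png',a)
# disc white mask in top: outer rim points
f=12.727;hs=cv2.cvtColor(b,cv2.COLOR_BGR2HSV)
m=((hs[...,1]<75)&(hs[...,2]>140)).astype(np.uint8);n,l,st,_=cv2.connectedComponentsWithStats(m)
print(st[1:]/[f,f,f,f,1]+[425,220,0,0,0])
```

```text
[405.83163849 211.4509233 ]
365 171 (560, 560, 3) (560, 458, 3)
[[4.51086273e+02 2.20000000e+02 9.90021215e+00 1.67360729e+01
  2.07950000e+04]
 [4.32385873e+02 2.34771745e+02 1.83861083e+01 1.96432781e+01
  2.90640000e+04]]
```

View pics/c.png

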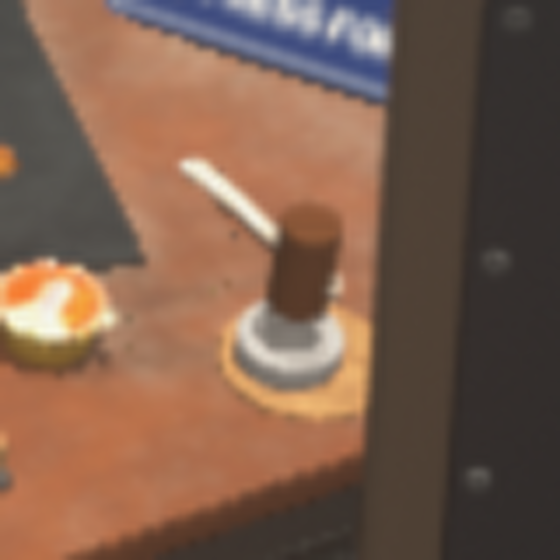

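The scene view shows the tamper upright, with the disc's top centre near crop (290,342) and the handle's top near crop (312,226).

Run:
```python
from h import *
f=lambda x,o:(x+.5)/7-.5+o
print('sc disc',ray('scene',f(290,365),f(342,171),.020),'handle',ray('scene',f(312,365),f(226,171),.094))
print('top disc',ray('top',442,244.4,.02))
```

```text
sc disc [ 0.47296214 -0.22252429  0.02      ] handle [ 0.47481921 -0.22469991  0.094     ]
top disc [ 0.48178941 -0.22541319  0.02      ]
```

Emit:
jog_arm:
  deltas:
    - [[1, 0, -6, 0, 0.1], [1, 0, -6, 0, 0.1], [1, 0, -6, 0, 0.1], [1, 0, -6, 0, 0.079], [1, 0, -6, 0, 0], [1, 0, -6, 0, 0], [1, 0, -5, 0, 0], [1, 0, -4, 0, 0]]

```text
time_s: 2.9
tcp_pos: [0.4771, -0.216, 0.2455]
eef_rot: [180.0, -0.0, 0.0]
contact_force: [0.8, 1.1, 0.7]
gripper_width: 0.0878
gripper_force: 0.0
```

Emit:
jog_arm:
  deltas:
    - [[1, 0, -0.6, -3, 0], [1, 0, 0, -5, 0], [1, 0, 0, -5, 0], [1, 0, 0, -3, 0], [1, 0, 0, -1.4, 0], [1, 0, 0, 0, 0]]

```text
time_s: 3.65
tcp_pos: [0.4767, -0.2204, 0.0711]
eef_rot: [180.0, 0.1, 0.1]
contact_force: [0.4, 0.2, -0.5]
gripper_width: 0.0877
gripper_force: 0.0
```

Emit:
jog_arm:
  deltas:
    - [[-0.3, 0, 0, 0, 0], [-0.3, 0, 0, 0, 0], [-0.3, 0, 0, 0, 0], [-0.3, 0, 0, 0, 0], [-0.3, 0, 0, 0, 0], [-0.3, 0, 0, 0, 0]]
  force: 4

```text
time_s: 4.4
tcp_pos: [0.4765, -0.221, 0.0718]
eef_rot: [180.0, -0.0, 0.0]
contact_force: [-0.4, -1.8, 1.3]
gripper_width: 0.0342
gripper_force: 1.0
```

Emit:
jog_arm:
  deltas:
    - [[-0.5, 0, 0, 0, 0], [-0.5, 0, 0, 0, 0], [-0.5, 0, 0, 0, 0]]

```text
time_s: 4.78
tcp_pos: [0.4765, -0.2208, 0.0717]
eef_rot: [180.0, -0.0, 0.0]
contact_force: [-0.3, -1.4, 1.4]
gripper_width: 0.0318
gripper_force: 4.0
```

Emit:
jog_arm:
  deltas:
    - [[0.3, 0, 0, 0, 0], [0.3, 0, 0, 0, 0], [0.3, 0, 0, 0, -0.171], [0.3, 0, 0, 0, -0.175], [0.3, 0, 0, 0, -0.175], [0.3, 0, 0, 0, -0.175], [0.3, 0, 0, 0, -0.175], [0.3, 0, 0, 0, -0.175]]

```text
time_s: 5.78
tcp_pos: [0.4761, -0.2207, 0.0714]
eef_rot: [180.0, 0.0, -60.3]
contact_force: [-0.3, 0.9, -0.8]
gripper_width: 0.0568
gripper_force: 0.0
```

Emit:
jog_arm:
  deltas:
    - [[0.3, 0, 0, 0, -0.175], [0.3, 0, 0, 0, -0.175], [0.3, 0, 0, 0, -0.175], [0.3, 0, 0, 0, 0], [-0.5, 0, 0, 0, 0], [-0.5, 0, 0, 0, 0], [-0.5, 0, 0, 0, 0], [-0.5, 0, 0, 0, 0]]

```text
time_s: 6.78
tcp_pos: [0.4769, -0.2208, 0.0719]
eef_rot: [-179.9, -0.0, -90.0]
contact_force: [2.0, -0.2, 1.6]
gripper_width: 0.0319
gripper_force: 4.0
```

Emit:
jog_arm:
  deltas:
    - [[-0.5, 0, 0, 0, 0], [-0.5, 0, 0, 0, 0], [-0.5, 0, 0, 0, 0]]
  force: 15

```text
time_s: 7.15
tcp_pos: [0.4768, -0.2208, 0.0718]
eef_rot: [-179.9, -0.0, -90.0]
contact_force: [2.3, 0.3, 2.5]
gripper_width: 0.0317
gripper_force: 15.0
```

Emit:
jog_arm:
  deltas:
    - [[-0.5, 0, 0, 1.5, 0], [-0.5, 0, 0, 3, 0], [-0.5, 0, 1.5, 2, 0], [-0.5, 0.4, 4, 0, 0], [-0.5, 0.8, 5, 0, 0], [-0.5, 0.8, 5, 0, 0], [-0.5, 0.4, 3, 0, 0], [-0.5, 0, 1.7, 0, 0]]

```text
time_s: 8.15
tcp_pos: [0.4994, -0.0176, 0.1367]
eef_rot: [179.9, -0.0, -89.9]
contact_force: [-0.2, -0.8, -2.6]
gripper_width: 0.0321
gripper_force: 15.0
```

Emit:
jog_arm:
  deltas:
    - [[-0.5, 0, 0, -1, 0], [-0.5, 0, 0, -1, 0], [-0.5, 0, 0, 0, 0], [-0.5, 0, 0, 0, 0]]

```text
time_s: 8.65
tcp_pos: [0.5002, -0.0195, 0.1164]
eef_rot: [180.0, -0.0, -90.1]
contact_force: [0.0, 0.8, -1.7]
gripper_width: 0.0315
gripper_force: 15.0
```

Run:
```python
from h import *
P=[];F=[];S=0
for _ in range(6):
    S=S+r.capture("scene").astype(np.float32)/6;s=r.get_state();P.append(s['tcp_pos']);F.append(s['contact_force'])
print(np.mean(P,0),np.std(P,0),np.mean(F,0),np.std(F,0))
p=proj('scene',[.5,.0,.05]).astype(int);u,v=p-[45,40];print(u,v)
cv2.imwrite('pics/d.png',cv2.resize(S[v:v+75,u:u+100],None,fx=8,fy=8,interpolation=cv2.INTER_CUBIC).clip(0,255).astype(np.uint8))
```

```text
[ 0.50041025 -0.01903953  0.11674188] [4.37701914e-05 1.71786361e-04 6.38555514e-05] [ 0.29221303  0.09461759 -2.59364519] [0.55279283 0.29102946 0.59878674]
302 187
```

View pics/d.png

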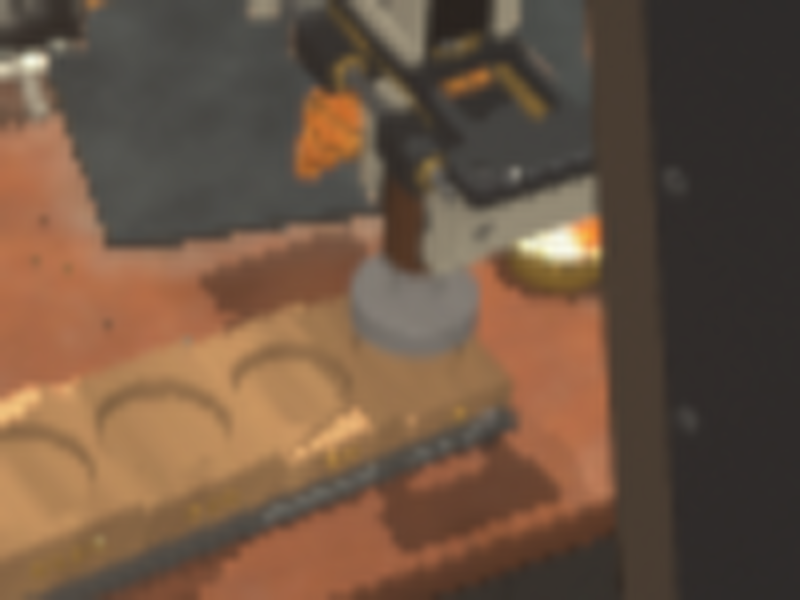

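The tamper is held upright above seat1. The disc spans crop x 353–479 and its lower edge is at crop y 357. I'll compare that with the projection from the TCP pose.

Run:
```python
from h import *
c=np.array([.5004,-.0190]);zb=.1167-.0678
t=np.linspace(0,2*np.pi,180)
for rad in(.0247,.0272):
    q=np.array([proj('scene',[c[0]+rad*np.cos(a),c[1]+rad*np.sin(a),z]) for z in(zb+.0012,zb+.016) for a in t])
    q=(q-[302,187]+.5)*8-.5; print(rad,q.min(0),q.max(0))
P0=proj('scene',[*c,zb]);J=[(proj('scene',[c[0]+.01*(k==0),c[1]+.01*(k==1),zb])-P0)*.8 for k in(0,1)];print('px(crop)/mm',J)
```

```text
0.0247 [350.29879773 245.15230738] [469.21485796 349.39591017]
0.0272 [344.4180852  241.26983252] [475.14111764 353.44654011]
px(crop)/mm [array([-1.15899776, -1.42439248]), array([-2.04942111,  0.69056219])]
```

Run:
```python
from h import *
Q=[]
for (x,y),z in zip([(584,161.5),(468,197.5),(340,239),(195,286)],[.032,.037,.042,.047]):
    p=ray('scene',(x+.5)/8-.5+280,(y+.5)/8-.5+210,z);Q.append(p);print(p)
o=np.array([-99,-40.5,23,91.5])/1000;Q=np.array(Q)
A=[np.polyfit(o,Q[:,k],1) for k in(0,1)];print(A)
# tamper underside in the same camera
p=ray('scene',(416+.5)/8-.5+302,(0+.5)/8-.5+187,.0489)
# second view: current shot, contours of grey disc
S=np.mean([r.capture("scene").astype(np.float32) for _ in range(6)],0)
b=cv2.resize(S[187:262,302:402],None,fx=8,fy=8,interpolation=cv2.INTER_CUBIC).clip(0,255).astype(np.uint8)
hs=cv2.cvtColor(b,cv2.COLOR_BGR2HSV)
m=((hs[...,1]<60)&(hs[...,2]>80)).astype(np.uint8);m[:262]=0;m[380:]=0;m[:,:320]=0;m[:,510:]=0
c=max(cv2.findContours(m,0,1)[0],key=cv2.contourArea);print('disc bbox',cv2.boundingRect(c))
# and corner colour mask of wood now
```

```text
[ 0.49753439 -0.01851249  0.032     ]
[0.4948381  0.03963749 0.037     ]
[0.49133116 0.1023145  0.042     ]
[0.48793397 0.17089086 0.047     ]
[array([-0.05090286,  0.49259126]), array([0.99358376, 0.07979249])]
disc bbox (352, 262, 123, 92)
```

Emit:
jog_arm:
  deltas:
    - [[-0.5, 0, 0, -1, 0], [-0.5, 0, 0, -0.4, 0], [-0.5, 0, 0, -0.1, 0], [-0.5, 0, 0, -0.1, 0], [-0.5, 0, 0, 0, 0]]

```text
time_s: 9.88
tcp_pos: [0.5003, -0.0187, 0.1006]
eef_rot: [-180.0, -0.0, -90.0]
contact_force: [-0.0, 0.5, -2.6]
gripper_width: 0.0319
gripper_force: 15.0
```

Emit:
jog_arm:
  deltas:
    - [[-0.5, 0, 0, -0.1, 0], [-0.5, 0, 0, 0, 0]]

```text
time_s: 10.12
tcp_pos: [0.5005, -0.0187, 0.0998]
eef_rot: [-180.0, 0.0, -90.0]
contact_force: [-0.6, 0.4, -0.5]
gripper_width: 0.0318
gripper_force: 15.0
```

Emit:
jog_arm:
  deltas:
    - [[-0.5, 0, 0, -0.07, 0], [-0.5, 0, 0, 0, 0]]

```text
time_s: 10.38
tcp_pos: [0.5004, -0.0187, 0.099]
eef_rot: [-180.0, 0.0, -90.0]
contact_force: [0.5, 0.1, 1.6]
gripper_width: 0.0316
gripper_force: 15.0
```

Emit:
jog_arm:
  deltas:
    - [[-0.5, 0, 0, -0.05, 0], [-0.5, 0, 0, 0, 0], [-0.5, 0, 0, 0, 0]]

```text
time_s: 10.75
tcp_pos: [0.5004, -0.0187, 0.0985]
eef_rot: [-180.0, 0.0, -90.0]
contact_force: [-0.7, 0.5, 1.8]
gripper_width: 0.0315
gripper_force: 15.0
```

Emit:
jog_arm:
  deltas:
    - [[-0.5, 0, 0, 0.7, 0], [-0.5, 0, 0, 1, 0], [-0.5, -0.12, 2, 0, 0], [-0.5, -0.12, 2.5, 0, 0], [-0.5, -0.08, 1.42, 0, 0], [-0.5, 0, 0, 0, 0], [-0.5, 0, 0, -0.8, 0], [-0.5, 0, 0, 0, 0]]

```text
time_s: 11.75
tcp_pos: [0.4964, 0.0397, 0.1064]
eef_rot: [179.9, -0.0, -90.0]
contact_force: [0.5, -0.6, -2.6]
gripper_width: 0.0316
gripper_force: 15.0
```

Emit:
jog_arm:
  deltas:
    - [[-0.5, 0.07, 0.05, -0.1, 0], [-0.5, 0, 0, 0, 0], [-0.5, 0, 0, -0.1, 0], [-0.5, 0, 0, 0, 0]]

```text
time_s: 12.25
tcp_pos: [0.4977, 0.0409, 0.1053]
eef_rot: [180.0, -0.0, -90.0]
contact_force: [-0.7, 0.1, -2.1]
gripper_width: 0.0318
gripper_force: 15.0
```

Emit:
jog_arm:
  deltas:
    - [[-0.5, 0, 0, -0.1, 0], [-0.5, 0, 0, 0, 0], [-0.5, 0, 0, 0, 0]]

```text
time_s: 12.62
tcp_pos: [0.4978, 0.041, 0.1045]
eef_rot: [-180.0, 0.0, -90.0]
contact_force: [-1.2, 0.4, -0.2]
gripper_width: 0.0316
gripper_force: 15.0
```

Emit:
jog_arm:
  deltas:
    - [[-0.5, 0, 0, -0.1, 0], [-0.5, 0, 0, 0, 0], [-0.5, 0, 0, 0, 0]]

```text
time_s: 13.0
tcp_pos: [0.4979, 0.041, 0.1035]
eef_rot: [-180.0, 0.0, -90.0]
contact_force: [-1.4, -0.6, 1.8]
gripper_width: 0.0316
gripper_force: 15.0
```

Emit:
jog_arm:
  deltas:
    - [[-0.5, 0.1, 0, 0, 0], [-0.5, 0.1, 0, 0, 0], [-0.5, 0, 0, 0, 0]]

```text
time_s: 13.38
tcp_pos: [0.4996, 0.0408, 0.1033]
eef_rot: [180.0, -0.0, -90.0]
contact_force: [-2.8, -1.0, 2.7]
gripper_width: 0.0316
gripper_force: 15.0
```

Emit:
jog_arm:
  deltas:
    - [[-0.5, -0.1, 0.15, 0, 0], [-0.5, -0.1, 0.05, 0, 0], [-0.5, 0, 0, 0, 0]]

```text
time_s: 13.75
tcp_pos: [0.4985, 0.0432, 0.1037]
eef_rot: [-179.9, 0.0, -90.0]
contact_force: [1.4, -1.2, 1.7]
gripper_width: 0.0318
gripper_force: 15.0
```

Emit:
jog_arm:
  deltas:
    - [[-0.5, -0.1, -0.1, 0, 0], [-0.5, -0.1, -0.1, 0, 0], [-0.5, 0, 0, 0, 0]]

```text
time_s: 14.12
tcp_pos: [0.4959, 0.0411, 0.1035]
eef_rot: [-180.0, 0.0, -90.0]
contact_force: [2.0, 1.6, 1.9]
gripper_width: 0.0311
gripper_force: 15.0
```

Emit:
jog_arm:
  deltas:
    - [[-0.5, 0.1, -0.1, 0, 0], [-0.5, 0.1, -0.1, 0, 0], [-0.5, 0, 0, 0, 0]]

```text
time_s: 14.5
tcp_pos: [0.4973, 0.0387, 0.1031]
eef_rot: [179.9, -0.0, -90.0]
contact_force: [-1.9, 2.4, 3.1]
gripper_width: 0.0316
gripper_force: 15.0
```

Emit:
jog_arm:
  deltas:
    - [[-0.5, 0, 0, 0.7, 0], [-0.5, 0, 0, 1, 0], [-0.5, -0.12, 2, 0, 0], [-0.5, -0.12, 3, 0, 0], [-0.5, -0.09, 1.52, 0, 0], [-0.5, 0, 0, 0, 0], [-0.5, 0, 0, -0.8, 0], [-0.5, 0, 0, 0, 0]]

```text
time_s: 15.5
tcp_pos: [0.4938, 0.1032, 0.1114]
eef_rot: [179.9, -0.1, -90.1]
contact_force: [-0.1, -0.2, -2.5]
gripper_width: 0.0314
gripper_force: 15.0
```

Emit:
jog_arm:
  deltas:
    - [[-0.5, 0, 0, -0.1, 0], [-0.5, 0, 0, 0, 0], [-0.5, 0, 0, 0, 0]]

```text
time_s: 15.88
tcp_pos: [0.4946, 0.104, 0.1115]
eef_rot: [-180.0, 0.0, -90.0]
contact_force: [-0.1, 0.8, -2.3]
gripper_width: 0.0316
gripper_force: 15.0
```

Emit:
jog_arm:
  deltas:
    - [[-0.5, 0, 0, -0.1, 0], [-0.5, 0, 0, 0, 0], [-0.5, 0, 0, -0.1, 0], [-0.5, 0, 0, 0, 0]]

```text
time_s: 16.38
tcp_pos: [0.4944, 0.1041, 0.1093]
eef_rot: [180.0, -0.0, -90.0]
contact_force: [-0.6, 0.0, -1.2]
gripper_width: 0.0318
gripper_force: 15.0
```

Emit:
jog_arm:
  deltas:
    - [[-0.5, 0, 0, -0.1, 0], [-0.5, 0, 0, 0, 0], [-0.5, 0, 0, 0, 0]]

```text
time_s: 16.75
tcp_pos: [0.4945, 0.1041, 0.1083]
eef_rot: [180.0, -0.0, -90.0]
contact_force: [-0.2, 0.2, -3.0]
gripper_width: 0.0316
gripper_force: 15.0
```

Emit:
jog_arm:
  deltas:
    - [[-0.5, 0, 0, -0.1, 0], [-0.5, 0, 0, 0, 0], [-0.5, 0, 0, 0, 0]]

```text
time_s: 17.12
tcp_pos: [0.4945, 0.1041, 0.1074]
eef_rot: [180.0, -0.0, -90.0]
contact_force: [0.6, 0.2, -2.9]
gripper_width: 0.0316
gripper_force: 15.0
```

Emit:
jog_arm:
  deltas:
    - [[-0.5, 0, 0.1, 0, 0], [-0.5, 0, 0.1, 0, 0], [-0.5, 0, 0, 0, 0]]

```text
time_s: 17.5
tcp_pos: [0.4943, 0.1057, 0.1074]
eef_rot: [180.0, -0.0, -90.0]
contact_force: [0.7, -3.5, -1.0]
gripper_width: 0.0317
gripper_force: 15.0
```

Emit:
jog_arm:
  deltas:
    - [[-0.5, 0, -0.2, 0, 0], [-0.5, 0, -0.2, 0, 0], [-0.5, 0, 0, 0, 0]]

```text
time_s: 17.88
tcp_pos: [0.4946, 0.1023, 0.1074]
eef_rot: [-180.0, 0.0, -90.0]
contact_force: [-0.2, 0.7, -2.1]
gripper_width: 0.0316
gripper_force: 15.0
```

Emit:
jog_arm:
  deltas:
    - [[-0.5, 0, -0.1, 0, 0], [-0.5, 0, 0, 0, 0], [-0.5, 0, 0, 0, 0]]

```text
time_s: 18.25
tcp_pos: [0.4947, 0.1016, 0.1075]
eef_rot: [-180.0, 0.0, -90.0]
contact_force: [-1.5, 3.2, -1.1]
gripper_width: 0.0321
gripper_force: 15.0
```

Emit:
jog_arm:
  deltas:
    - [[-0.5, 0, -0.1, 0, 0], [-0.5, 0, 0, 0, 0], [-0.5, 0, 0, 0, 0]]

```text
time_s: 18.62
tcp_pos: [0.4947, 0.1003, 0.1075]
eef_rot: [-180.0, 0.0, -90.0]
contact_force: [-0.6, 4.3, 0.2]
gripper_width: 0.0315
gripper_force: 15.0
```

Emit:
jog_arm:
  deltas:
    - [[-0.5, 0, 0.33, 0, 0], [-0.5, 0.1, 0, 0, 0], [-0.5, 0.1, 0, 0, 0], [-0.5, 0, 0, 0, 0]]

```text
time_s: 19.12
tcp_pos: [0.4957, 0.1028, 0.1069]
eef_rot: [179.9, -0.1, -90.0]
contact_force: [-3.0, -0.6, -2.6]
gripper_width: 0.032
gripper_force: 15.0
```

Emit:
jog_arm:
  deltas:
    - [[-0.5, -0.2, 0, 0, 0], [-0.5, -0.2, 0, 0, 0], [-0.5, 0, 0, 0, 0]]

```text
time_s: 19.5
tcp_pos: [0.4929, 0.1035, 0.1076]
eef_rot: [-179.9, 0.0, -90.0]
contact_force: [1.9, -1.1, -3.2]
gripper_width: 0.0316
gripper_force: 15.0
```

Emit:
jog_arm:
  deltas:
    - [[-0.5, 0.11, 0.02, 0, 0], [-0.5, 0, 0, 0, 0], [-0.5, 0, 0, -0.1, 0], [-0.5, 0, 0, -0.1, 0], [-0.5, 0, 0, 0, 0]]

```text
time_s: 20.12
tcp_pos: [0.4935, 0.1036, 0.1052]
eef_rot: [180.0, -0.0, -90.0]
contact_force: [0.2, 0.0, -3.2]
gripper_width: 0.0316
gripper_force: 15.0
```

Emit:
jog_arm:
  deltas:
    - [[-0.5, 0, 0, -0.1, 0], [-0.5, 0, 0, -0.1, 0], [-0.5, 0, 0, 0, 0]]

```text
time_s: 20.5
tcp_pos: [0.4935, 0.1036, 0.1032]
eef_rot: [180.0, -0.0, -90.0]
contact_force: [-0.5, -1.4, -3.3]
gripper_width: 0.0321
gripper_force: 15.0
```

Emit:
jog_arm:
  deltas:
    - [[-0.5, 0, 0, -0.1, 0], [-0.5, 0, 0, -0.1, 0], [-0.5, 0, 0, 0, 0]]

```text
time_s: 20.88
tcp_pos: [0.4935, 0.1036, 0.1012]
eef_rot: [180.0, -0.0, -90.0]
contact_force: [0.2, -0.2, -2.3]
gripper_width: 0.0317
gripper_force: 15.0
```

Emit:
jog_arm:
  deltas:
    - [[-0.5, 0, 0, -0.1, 0], [-0.5, 0, 0, -0.05, 0], [-0.5, 0, 0, 0, 0]]

```text
time_s: 21.25
tcp_pos: [0.4936, 0.1037, 0.1]
eef_rot: [-180.0, 0.0, -90.0]
contact_force: [-0.7, 0.7, -0.7]
gripper_width: 0.0321
gripper_force: 15.0
```

Emit:
jog_arm:
  deltas:
    - [[0.5, 0, 0, 0, 0], [0.5, 0, 0, 0, 0], [0.5, 0, 0, 0, 0], [0.5, 0, 0, 1, 0], [0.5, 0, 0, 3, 0], [0.5, 0, 0, 4, 0], [0.5, 0, 0, 3, 0], [0.5, 0, 0, 0, 0]]

```text
time_s: 22.25
tcp_pos: [0.495, 0.1043, 0.2132]
eef_rot: [-179.7, 0.2, -90.0]
contact_force: [-0.9, 0.6, -0.9]
gripper_width: 0.0657
gripper_force: 0.0
```

Emit:
jog_arm:
  deltas:
    - [[0.5, 0, 5, 2, 0], [0.5, 0, 6, 0, 0], [0.5, 0, 6, 0, 0], [0.5, 0, 6, 0, 0], [0.5, 0, 6, 0, 0], [0.5, 0, 4, 0, 0], [0.5, 0, 0, 0, 0]]

```text
time_s: 23.12
tcp_pos: [0.4928, 0.436, 0.2282]
eef_rot: [179.9, -0.1, -89.9]
contact_force: [-0.4, -0.5, -0.2]
gripper_width: 0.0657
gripper_force: 0.0
```

Run:
```python
from h import *
T=r.capture("top");S=r.capture("scene");s=r.get_state();print(s['time_s'],s['contact_force'],s['gripper_force'],s['gripper_width'])
a=cv2.resize(T[205:265,275:385],(400,218),interpolation=cv2.INTER_CUBIC)
b=cv2.resize(S[190:270,270:380],(550,400),interpolation=cv2.INTER_CUBIC)
o=np.zeros((600,560,3),np.uint8);o[:198,:400]=a[:198];o[200:,:550]=b;cv2.imwrite('pics/e.png',o)
```

```text
23.225 [ 0.93550267 -0.55202004 -1.33942099] 0.0 0.06596057310116524
```

View pics/e.png

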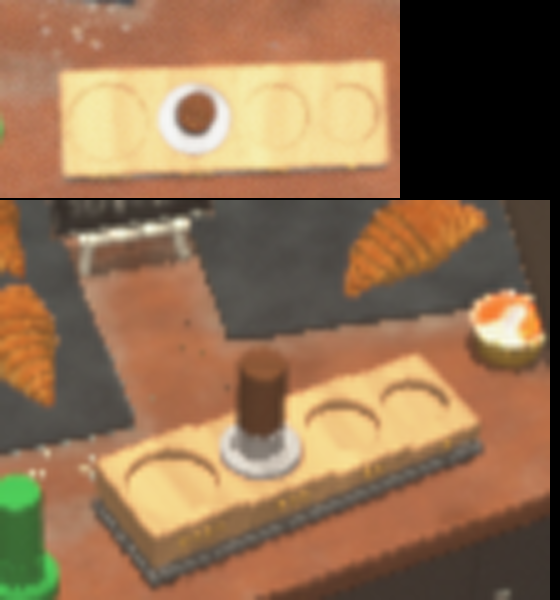

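The tamper stands upright in the third seat, at about (195,117) in the top inset. Its disc fills the bore and the gripper is clear of it. I'm handing the job in.

```bash
python3 -c "
from plant import r
print(r.close_job())"
```

```text
the job is handed in; nothing more can be done
None
```

The tamper from the cork mat is released upright and fully home in the third seat (56 mm): it rested on the first two without entering, so it is the 54.4 mm one, and the job was handed in at about 23 s; the hand-in returned no verdict.

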